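# Lid hold test on two instrument cases

### The arm

A 6-joint arm with a two-finger parallel gripper is mounted at the origin on a cart in front of the work surface, level with it; the furniture and walls round the work are solid. World frame = base frame: x ahead of the robot, y to its left, z up, the work surface at z = 0. Lengths are in m, angles in degrees, forces in N, time in s.
With the tool pointing down it reaches from about 0.3 to 0.75 m from the base axis. Payload 8.5 kg.
Tool frame: the origin (TCP) lies midway between the tips of the shut fingers; the grasp point (between the pads) lies 19 mm behind it; z points along the fingers, y is the line along which they close (so a half turn about z gives the same grasp; the last joint's range is limited). The gripper opens to 85 mm and grips with 20 to 120 N. Pads are 22 mm wide; open, the fingers measure 114 mm over their backs; the gripper's body (76 mm by 85 mm) begins 54 mm behind the grasp point. The pads swing forward as they close: fully open they stand 13 mm farther back than shut.
Start: joints at [64.211, 21.807, 74.336, -0, 83.858, -12.336], TCP at [0.128, 0.535, 0.231] pointing down, gripper open.
Joint ranges: [-178.18, 178.18], [-50.72, 133.34], [12.68, 142.11], [-81.47, 261.47], [9.98, 163.14], [-165.26, 165.26]. Speed limits (degrees/s): [136.94, 136.94, 180, 180, 180, 180].

### API

Orientations are given as [roll, pitch, yaw] about the fixed x, y, z axes, in that order (R = Rz(yaw) Ry(pitch) Rx(roll)).
In Python, from workcell import ctrl gives the robot as it stands.
- The arm moves only by the shell command python3 -m creep 'ROWS'. ROWS is JSON, a list of rows, each a list of 3 entries, a list of its own where there are three numbers: the turn, a rotation vector about the tool's x, y, z as a fraction of full scale, then the shift along the tool's x, y, z as a fraction of full scale, then the opening, from -1 (shut) to 1 (fully open), so that 0 is half open. In form: [[[wx, wy, wz], [dx, dy, dz], hand], ...]. A call has 1 to 20 rows; each row is the pose to reach, as a shift and turn from the pose commanded when the call began, along the tool's axes at that moment, turning the shorter way round; what a row does not reach only later rows make up. Full scale, the value 1, is 0.5 m for a shift and 180 degrees for a turn. A row lasts 1/10 s, in which the tool goes at most 50 mm and 8.59 degrees, less where a joint would pass 70% of its speed; a pose out of reach is approached as far as the arm can. A call with a number of a shift or a turn outside -1 to 1 is refused whole. A call with a gripper value outside its range is refused whole. The fingers move at their own pace and stop on an object; the grip force is fixed at half the most. Time passes only in rows, so rows that repeat a pose let the fingers close. It gives the time, the measured TCP pose, the force, the opening and the grip force at its end, in the units of the state.
- ctrl.read_state(): the state, without advancing time (a new reading comes with each control period).
- ctrl.get_image(name): name is "scene" or "side" or "wrist"; returns the picture (480x640x3 uint8, blue, green, red); there is no depth.
- ctrl.camera_info(name): a dict with "fx", "fy", "cx", "cy" (pixels), "origin" and "attitude" of the camera in the world. Camera axes: x right, y down, z forward; pixel columns grow to the right and rows downward; lengths in m; the calibration is good to about 2 mm. A picture is of the moment at which its call begins: read the wrist's pose just before it. camera_info takes no time and is no camera call; for the wrist camera it gives the pose at the moment of the call.
- ctrl.job_done(): hands the job in; it is judged then, once.
The state is a dict: "time": time; "qpos": joint angles; "qvel": joint speeds; "tau": joint torques, N m; "tcp_pos": TCP position; "tool_rot": TCP orientation; "force": force on the tool from outside, world axes, zero at the start; "moment": the same for the moment, N m; "grip_width": finger opening in m; "grip_force": force on a finger pad.
Only numpy, scipy, OpenCV 4.12 (cv2) and the standard library are available. Lean on these libraries where they do the work, as an engineer would, in place of code of your own. Each camera call takes 0.05 s, during which the arm holds its last target. There are 200 camera calls.

### The job

One of these two cases has a worn lid hinge that no longer holds. Raise a lid by its handle to about half open (some 50 degrees) and ease your hold to feel whether it stays; never let a lid drop, so let one that sags down gently by hand until it is shut, and leave the one that holds standing about half open by itself. Then lay the marker pen flat on top of the shut lid of the worn case, to mark it for repair; the cases stand loose, so do not press on them, drag or tip them, and leave everything else where it stands.

Things in the scene. Friction and masses are not known exactly. Their poses are not given: they have to be found in the camera images.
- case_1: Aluminium instrument case standing loose on the worktop on four rubber feet, 4.5 kg with its weighted bottom, 160 deep (its x) x 140 wide (its y) x 80 high (rim) mm; origin under its centre on the worktop, x from the lid's handle side (-x) to the hinge side (+x), z up. The two cases look the same; one has a sound friction hinge, the other a worn one, and either may stand left or right
- case_1_lid (a joint): Opening angle of its lid, rad: 0 shut (as at the start), grows as the handle is raised, hard stop at 1.3. 6 mm plate, 0.4 to 0.65 kg, dry friction hinge, no spring. Sound: stays at any angle, pushing it down from half open takes some 2 N at the handle. Worn: falls from any angle, its handle weighs 0.8 to 2 N at half open. Raising takes 1 to 7 N. A firm grip masks the sag; fingers under the bar feel it
- case_1_handle (a point): Middle of the round bar of the lid's bow handle: 10 mm thick, 90 mm long along the case's y, 44 mm clear of the lid's edge (centre to edge), centre 82 mm above the worktop when shut. It lies 208 mm from the hinge axis and 2 mm above it when shut, moves with the lid and turns with it (axes as the case's when shut)
- case_1_hinge (a point): Point on the hinge axis in the middle of the case's width, 84 mm behind its centre, 80 mm above the worktop; the axis runs along the case's y. Fixed to the case
- case_1_top (a point): Centre of the lid's flat upper face (164 x 144 mm), 84 mm from the hinge axis, 87 mm above the worktop when shut; x, y along the face as the case's x, y when shut, z out of the face; moves with the lid
- case_2: Aluminium instrument case standing loose on the worktop on four rubber feet, 4.5 kg with its weighted bottom, 160 deep (its x) x 140 wide (its y) x 80 high (rim) mm; origin under its centre on the worktop, x from the lid's handle side (-x) to the hinge side (+x), z up. The two cases look the same; one has a sound friction hinge, the other a worn one, and either may stand left or right
- case_2_lid (a joint): Opening angle of its lid, rad: 0 shut (as at the start), grows as the handle is raised, hard stop at 1.3. 6 mm plate, 0.4 to 0.65 kg, dry friction hinge, no spring. Sound: stays at any angle, pushing it down from half open takes some 2 N at the handle. Worn: falls from any angle, its handle weighs 0.8 to 2 N at half open. Raising takes 1 to 7 N. A firm grip masks the sag; fingers under the bar feel it
- case_2_handle (a point): Middle of the round bar of the lid's bow handle: 10 mm thick, 90 mm long along the case's y, 44 mm clear of the lid's edge (centre to edge), centre 82 mm above the worktop when shut. It lies 208 mm from the hinge axis and 2 mm above it when shut, moves with the lid and turns with it (axes as the case's when shut)
- case_2_hinge (a point): Point on the hinge axis in the middle of the case's width, 84 mm behind its centre, 80 mm above the worktop; the axis runs along the case's y. Fixed to the case
- case_2_top (a point): Centre of the lid's flat upper face (164 x 144 mm), 84 mm from the hinge axis, 87 mm above the worktop when shut; x, y along the face as the case's x, y when shut, z out of the face; moves with the lid
- worktop_b: The black worktop itself, fixed; its upper face is z = 0
- marker_mid (a point): Centre of the black marker pen, 132 long (its x) x 12 x 14 high mm, half-way up; lies on the worktop to the right at the start
- marker: The same marker pen, origin at the centre of its underside, x along the pen
- tape_roll: Bystander, to be left where it stands: roll of label tape lying flat, 65 mm across, 19 high; origin at the centre of its underside
- beaker_250: Bystander, to be left where it stands: glass beaker, 71 mm across, 92 high; origin at the centre of its underside
- amber_bottle: Bystander, to be left where it stands: amber bottle, 53 mm across, 109 high; origin at the centre of its underside
- dropper: Bystander, to be left where it stands: small dropper bottle, 33 mm across, 90 high; origin at the centre of its underside
- timer: Bystander, to be left where it stands: flat timer, 60 x 66 x 18 mm; origin at the centre of its underside
- erlenmeyer: Bystander, to be left where it stands: conical flask, 63 mm across, 107 high; origin at the centre of its underside
- petri_dish: Bystander, to be left where it stands: flat closed dish, 60 mm across, 13 high; origin at the centre of its underside
- wash_bottle: Bystander, to be left where it stands: wash bottle with a curved tube, 68 x 105 x 203 mm; origin at the centre of its underside
There are look-alikes about, which are no part of the job. What is meant by the marker is not red, and is the smaller of those in its own colour.

How it is judged (in metres and radians):
On the way, in this order (a step that is already met when the one before it is completed fails the run):
1. a lid is raised by the gripper past 35 degrees (0.6 rad) (((value of joint case_1_lid above 0.6 rad and contact force between the fingers and case_1 above 0.1 N) or (value of joint case_2_lid above 0.6 rad and contact force between the fingers and case_2 above 0.1 N))), for 0.1 s.
2. one lid stands by itself between 0.6 and 1.2 rad, touched by nothing, and the other is shut (((value of joint case_1_lid between 0.6 and 1.2 rad and value of joint case_2_lid below 0.04 rad and velocity of joint case_1_lid between -0.05 and 0.05 rad/s and contact force between each of the fingers, the arm and case_1 below 0.05 N) or (value of joint case_2_lid between 0.6 and 1.2 rad and value of joint case_1_lid below 0.04 rad and velocity of joint case_2_lid between -0.05 and 0.05 rad/s and contact force between each of the fingers, the arm and case_2 below 0.05 N))), for 0.6 s.
3. the marker lies released on the shut lid of the other case (((value of joint case_1_lid between 0.6 and 1.2 rad and value of joint case_2_lid below 0.04 rad and velocity of joint case_1_lid between -0.05 and 0.05 rad/s and contact force between each of the fingers, the arm and case_1 below 0.05 N and x of marker_mid in the frame of case_2_top between -0.075 and 0.075 m and y of marker_mid in the frame of case_2_top between -0.07 and 0.07 m and z of marker_mid in the frame of case_2_top between 0 and 0.02 m and linear speed of marker below 0.02 m/s and contact force between the fingers and marker below 0.05 N) or (value of joint case_2_lid between 0.6 and 1.2 rad and value of joint case_1_lid below 0.04 rad and velocity of joint case_2_lid between -0.05 and 0.05 rad/s and contact force between each of the fingers, the arm and case_2 below 0.05 N and x of marker_mid in the frame of case_1_top between -0.075 and 0.075 m and y of marker_mid in the frame of case_1_top between -0.07 and 0.07 m and z of marker_mid in the frame of case_1_top between 0 and 0.02 m and linear speed of marker below 0.02 m/s and contact force between the fingers and marker below 0.05 N))), for 0.2 s.
At the end, for the whole second after the job is handed in: One lid stands still by itself between 0.6 and 1.2 rad (35 to 69 degrees), untouched; the other is shut (under 0.04 rad) and the marker rests on it, released, its centre within the lid's face (within 75 mm along x and 70 mm along y of the face's centre, under 20 mm above it) (((value of joint case_1_lid between 0.6 and 1.2 rad and value of joint case_2_lid below 0.04 rad and velocity of joint case_1_lid between -0.05 and 0.05 rad/s and contact force between each of the fingers, the arm and case_1 below 0.05 N and x of marker_mid in the frame of case_2_top between -0.075 and 0.075 m and y of marker_mid in the frame of case_2_top between -0.07 and 0.07 m and z of marker_mid in the frame of case_2_top between 0 and 0.02 m and linear speed of marker below 0.02 m/s and contact force between the fingers and marker below 0.05 N) or (value of joint case_2_lid between 0.6 and 1.2 rad and value of joint case_1_lid below 0.04 rad and velocity of joint case_2_lid between -0.05 and 0.05 rad/s and contact force between each of the fingers, the arm and case_2 below 0.05 N and x of marker_mid in the frame of case_1_top between -0.075 and 0.075 m and y of marker_mid in the frame of case_1_top between -0.07 and 0.07 m and z of marker_mid in the frame of case_1_top between 0 and 0.02 m and linear speed of marker below 0.02 m/s and contact force between the fingers and marker below 0.05 N))).
It fails at once if a lid drops: it falls faster than 1.5 rad/s (velocity of joint any of case_1_lid, case_2_lid below -1.5 rad/s).
It fails at once if a case is dragged or tipped: it shifts more than 8 mm (distance of any of case_1, case_2 from where it was at the start of the episode above 0.008 m).
It fails at once if a case is pressed onto the worktop with more than some 25 N besides its own weight of some 50 N (contact force between any of case_1, case_2 and worktop_b above 76 N).
It fails at once if a bystander is moved by more than 20 mm (distance of any of tape_roll, beaker_250, amber_bottle, dropper, timer, erlenmeyer, petri_dish, wash_bottle from where it was at the start of the episode above 0.02 m).
It also fails if it takes over 72 s, if anything falls off the work surface, if the arm or the gripper's body presses on something with over 40 N, if the wrist force passes 120 N, or if a joint passes its speed limit or range.

## Working session

There is one attempt and no reset: what is moved stays moved. The work goes in short steps, Python scripts to look and compute and a shell command to move; the robot and the scene stay as the last step left them, time stands still between calls to the robot, and variables do not carry over. Pictures are saved under pics/ and viewed, at most 10 in all, crops included, and the job is handed in when it is done.

```bash
mkdir -p pics; ls; python3 - <<'E'
from workcell import ctrl
import cv2, numpy as np
s=ctrl.read_state(); print(s)
for n in ["scene","side"]:
    print(n,ctrl.camera_info(n)); cv2.imwrite(f"pics/{n}0.png",ctrl.get_image(n))
E
```

```text
pics
{'time': 0.0, 'qpos': array([ 6.42139094e+01,  2.18417622e+01,  7.43862116e+01, -8.56826477e-05,
        8.38576991e+01, -1.23350190e+01]), 'qvel': array([ 0.08676813, -0.03631447, -0.05803231, -0.02654511, -0.00164874,
       -0.02146813]), 'tau': array([ 3.88550652e-04, -4.48469639e+01, -2.31278104e+01, -1.54500617e-04,
        4.85388460e-03,  4.04748482e-05]), 'tcp_pos': array([0.12780036, 0.53463789, 0.23069596]), 'tool_rot': array([-1.79916287e+02, -1.82188773e-02,  1.66548924e+02]), 'force': array([ 0.08561528, -0.69193386, -0.21527817]), 'moment': array([ 0.01361449, -0.01085943, -0.05524403]), 'grip_force': 0.0, 'grip_width': 0.08531474703915498}
scene {'fx': 523.7692989705658, 'fy': 523.7692989705658, 'cx': 319.896835587072, 'cy': 234.97244304807163, 'origin': array([-0.03687957, -1.04664196,  1.24042346]), 'attitude': array([-137.37757141,    1.03258541,  -35.56326964])}
side {'fx': 491.9090464837459, 'fy': 491.9090464837459, 'cx': 320.879433419304, 'cy': 238.72596660458268, 'origin': array([0.03791411, 0.95189945, 1.00305741]), 'attitude': array([-127.57674977,    0.28480102, -153.14585464])}
```

View pics/scene0.png

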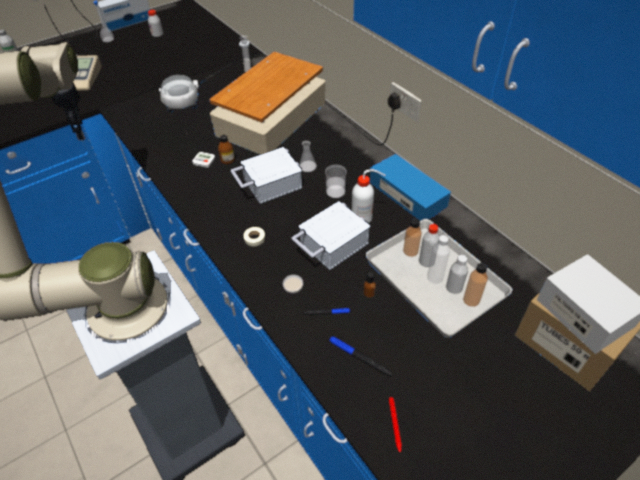

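View pics/side0.png

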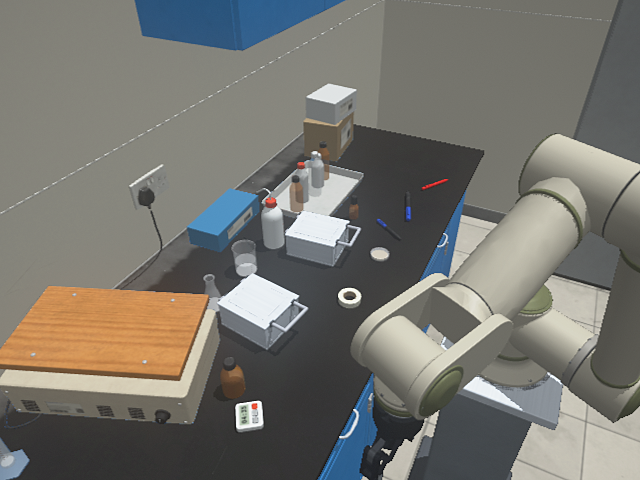

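The scene view shows case A around (270,175) and case B around (333,235), both with their handles towards the robot. There are three pens: a small black/blue one at (327,311), a longer black/blue one at (360,357) and a red one at (395,425). The small black one at (327,311) fits, because it isn't red and is the smaller of its colour. I'll enlarge a crop to confirm this and get corner pixels.

```bash
python3 - <<'E'
import cv2, numpy as np
a=cv2.imread("pics/scene0.png");b=cv2.imread("pics/side0.png")
def up(i,x,y,w,h,W,H):
    o=cv2.resize(i[y:y+h,x:x+w],(W,H),interpolation=cv2.INTER_CUBIC)
    k=W//w
    for g in range(0,w,20):
        cv2.putText(o,str(x+g),(g*k,8),0,.3,(0,255,255)); cv2.line(o,(g*k,0),(g*k,H),(0,120,120) ,1)if 0 else None
    for g in range(0,h,20): cv2.putText(o,str(y+g),(0,g*k+4),0,.3,(0,255,255))
    return o
t=up(a,228,140,150,130,600,520)
cv2.imwrite("pics/c1.png",up(a,225,140,200,150,800,600))
o=np.vstack([up(a,290,290,200,90,800,360),up(b,360,170,200,60,800,240)])
cv2.imwrite("pics/c2.png",o)
cv2.imwrite("pics/c3.png",up(b,210,200,160,150,640,600))
E
```

```text
(no output)
```

View pics/c1.png

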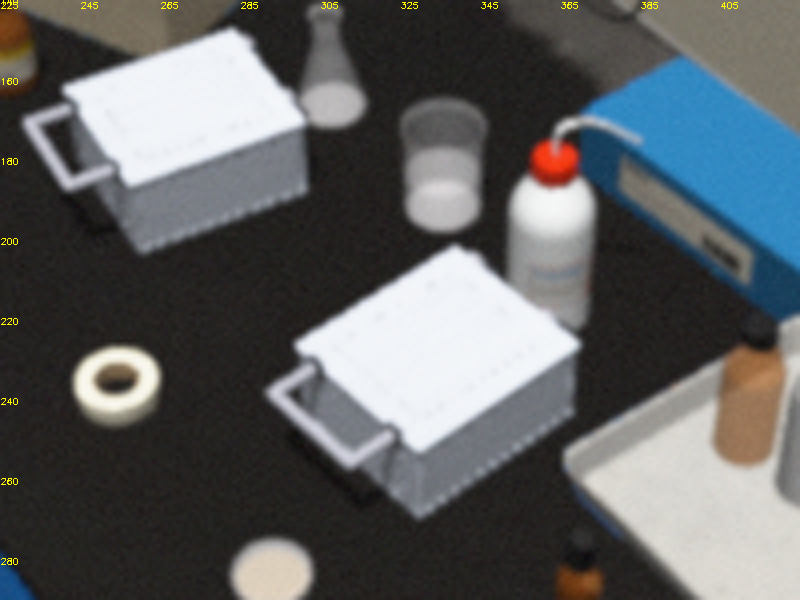

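View pics/c2.png

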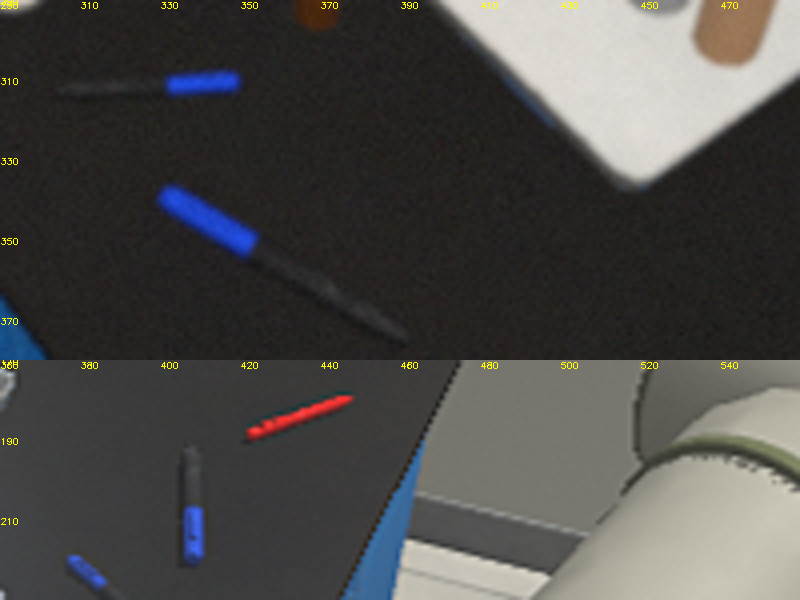

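View pics/c3.png

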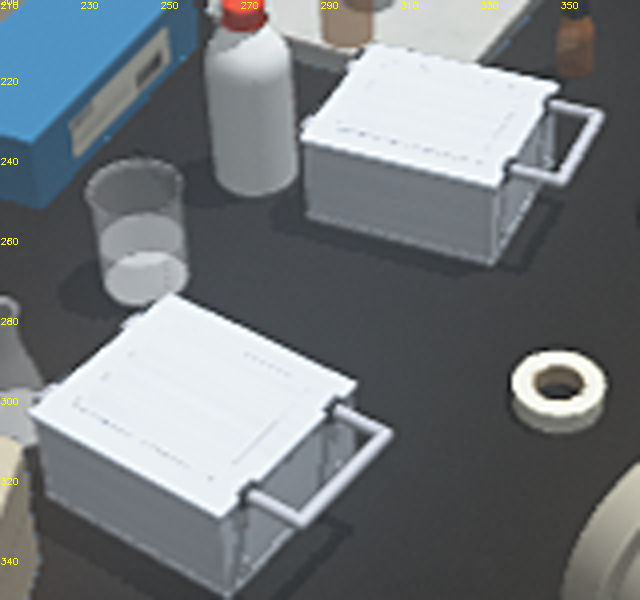

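The small black pen with the blue cap, at scene (304..350, 312), is clearly shorter than the one at (330..391, 340..374), so it is the marker. Next I'll fit the case poses from corner pixels in both views.

```bash
cat >h.py <<'E'
from workcell import ctrl
import numpy as np, cv2
from scipy.spatial.transform import Rotation as R
from scipy.optimize import least_squares
def Rm(e): return R.from_euler('xyz',e,degrees=True).as_matrix()
def proj(ci,P):
    c=(np.atleast_2d(P)-ci["origin"])@Rm(ci["attitude"])
    return np.c_[ci["fx"]*c[:,0]/c[:,2]+ci["cx"],ci["fy"]*c[:,1]/c[:,2]+ci["cy"]]
def ray(ci,uv,z):
    d=Rm(ci["attitude"])@np.array([(uv[0]-ci["cx"])/ci["fx"],(uv[1]-ci["cy"])/ci["fy"],1])
    return ci["origin"]+d*(z-ci["origin"][2])/d[2]
def rows(T,Rt=None):
    """turn and shift (fractions) from present commanded~measured pose to world tcp T, rot Rt matrix"""
    s=ctrl.read_state(); R0=Rm(s["tool_rot"])
    d=R0.T@(np.array(T)-s["tcp_pos"])/0.5
    w=np.zeros(3) if Rt is None else R.from_matrix(R0.T@Rt).as_rotvec()/np.pi
    return np.round(w,4),np.round(d,4)
E
python3 - <<'E'
from h import *
S=ctrl.camera_info("scene");D=ctrl.camera_info("side")
f=lambda L,o:np.array(L)/4+o
o1=np.array([225,140]);o3=np.array([210,200])
A=(f([(65,90),(125,185),(235,28),(307,122),(28,122),(70,187)],o1),f([(357,385),(225,515),(172,293),(30,412),(390,432),(303,522)],o3))
B=(f([(297,343),(418,450),(457,247),(580,345),(270,392),(350,465)],o1),f([(557,88),(497,183),(372,45),(305,133),(600,113),(560,182)],o3))
# scene order: handle-side first is +y or -y?
L=np.array([[-.082,.072,.086],[-.082,-.072,.086],[.082,.072,.086],[.082,-.072,.086],[-.124,.045,.082],[-.124,-.045,.082]])
sw=[1,0,3,2,5,4]
for n,(a,b) in dict(A=A,B=B).items():
    best=None
    for bb in (b,b[sw]):
        def e(p):
            P=L@Rm([0,0,p[2]*57.3]).T+[p[0],p[1],0]
            return np.r_[proj(S,P)-a,proj(D,P)-bb].ravel()
        for y0 in (-.7,0,.7):
            r=least_squares(e,[.5,.1,y0])
            if best is None or r.cost<best.cost: best=r
    p=best.x; print(n,p[:2],np.degrees(p[2]),best.cost,np.round(best.fun.reshape(-1,2),1).tolist())
    print(' handle',Rm([0,0,np.degrees(p[2])])@[-.124,0,.082]+[p[0],p[1],0])
m1=ray(S,(57/4+290,90/4+290),.007);m2=ray(S,(240/4+290,82/4+290),.007)
print(m1,m2,np.linalg.norm(m1-m2),(m1+m2)/2)
for n,uv,z in [("tape",(254,237),.01),("petri",(293,283),.01),("dropper",(370,290),.03),("timer",(204,159),.01)]: print(n,ray(S,uv,z))
E
```

```text
A [0.61217287 0.19310104] -7.387761161038379 13.72183161443567 [[-2.0, -0.7], [-0.4, -0.0], [-1.6, 0.2], [-1.3, -0.2], [-1.1, 0.5], [-1.5, -0.2], [-1.0, -0.9], [0.4, -2.1], [-0.7, -1.4], [-0.4, -1.8], [-0.3, -1.2], [-0.9, -0.4]]
 handle [0.48920223 0.20904542 0.082     ]
B [ 0.61936325 -0.16439739] 4.561833028576774 14.180375680844806 [[-1.5, 0.1], [-0.9, 0.4], [-1.2, -0.5], [-0.5, -0.3], [-0.1, 0.4], [-0.9, -0.6], [-0.5, -0.8], [0.6, -2.7], [-1.8, -0.5], [0.3, -2.6], [-0.1, -1.4], [-0.6, -0.5]]
 handle [ 0.49575607 -0.17425972  0.082     ]
[ 0.39711154 -0.32555404  0.007     ] [ 0.5051294  -0.39642666  0.007     ] 0.1291928214779876 [ 0.45112047 -0.36099035  0.007     ]
tape [0.42955078 0.00554092 0.01      ]
petri [ 0.42809081 -0.22181106  0.01      ]
dropper [ 0.58415102 -0.38676662  0.03      ]
timer [0.48090514 0.45474994 0.01      ]
```

```bash
cat >>h.py <<'E'
CASES=dict(A=(.6122,.1931,-7.4),B=(.6194,-.1644,4.6))
def tool(case,a=55):
    Rc=Rm([0,0,CASES[case][2]]); z=Rc@[np.sin(np.radians(a)),0,-np.cos(np.radians(a))]; x=Rc@[0,1,0]
    return np.c_[x,np.cross(z,x),z]
def bar(case,phi):
    x,y,w=CASES[case]; Rc=Rm([0,0,w])
    return np.array([x,y,0])+Rc@(np.array([.084,0,.08])+R.from_euler('y',phi).apply([-.208,0,.002]))
E
python3 - <<'E'
from h import *
Rt=tool('A'); print(Rt)
for b in (-.15,): print(bar('A',0),bar('A',0)+Rt[:,2]*b, rows(bar('A',0)+Rt[:,2]*b,Rt))
E
```

```text
[[ 0.1287956   0.56879921  0.81232946]
 [ 0.99167116 -0.07387412 -0.10550318]
 [ 0.          0.81915204 -0.57357644]]
[0.48923278 0.20907065 0.082     ] [0.36738336 0.22489613 0.16803647] (array([-0.2477, -0.2223,  0.4275]), array([-0.6101, -0.4909,  0.1259]))
```

```bash
python3 -m creep '[[[-0.248,-0.222,0.428],[-0.61,-0.491,0.126],0],[[-0.248,-0.222,0.428],[-0.61,-0.491,0.126],0],[[-0.248,-0.222,0.428],[-0.61,-0.491,0.126],0],[[-0.248,-0.222,0.428],[-0.61,-0.491,0.126],0],[[-0.248,-0.222,0.428],[-0.61,-0.491,0.126],0],[[-0.248,-0.222,0.428],[-0.61,-0.491,0.126],0],[[-0.248,-0.222,0.428],[-0.61,-0.491,0.126],0],[[-0.248,-0.222,0.428],[-0.61,-0.491,0.126],0],[[-0.248,-0.222,0.428],[-0.61,-0.491,0.126],0],[[-0.248,-0.222,0.428],[-0.61,-0.491,0.126],0],[[-0.248,-0.222,0.428],[-0.61,-0.491,0.126],0],[[-0.248,-0.222,0.428],[-0.61,-0.491,0.126],0],[[-0.248,-0.222,0.428],[-0.61,-0.491,0.126],0],[[-0.248,-0.222,0.428],[-0.61,-0.491,0.126],0],[[-0.248,-0.222,0.428],[-0.61,-0.491,0.126],0],[[-0.248,-0.222,0.428],[-0.61,-0.491,0.126],0]]'
python3 - <<'E'
from h import *
Rt=tool('A'); s=ctrl.read_state(); print(s)
print(rows(bar('A',0)+Rt[:,2]*.016,Rt))
T0=bar('A',0)+Rt[:,2]*.016
for p in np.linspace(0,1.05,15): print(round(p,3),np.round(Rt.T@(bar('A',p)-bar('A',0))/.5,3))
i=ctrl.camera_info("wrist"); im=ctrl.get_image("wrist"); 
L=np.array([[0,.045,0],[0,-.045,0]])@Rm([0,0,-7.4]).T+bar('A',0); print(proj(i,L))
cv2.imwrite("pics/w1.png",im)
E
```

```text
time: 1.7
tcp_pos: [0.3643, 0.2372, 0.1963]
tool_rot: [127.1, 0.4, 81.9]
force: [-0.3, -1.4, 0.1]
grip_width: 0.0428
grip_force: 0.0
{'time': 1.7, 'qpos': array([ 36.76549972,   9.81797128, 121.17544532, -81.40996651,
        34.86801374, 110.28883371]), 'qvel': array([-1.84968493, -0.25472585,  1.00560594, -0.01515723, -2.33579089,
       -3.1887547 ]), 'tau': array([  0.88770356, -25.07879913, -15.43877184,  -1.23207863,
         1.24314353,   0.5871997 ]), 'tcp_pos': array([0.36433979, 0.23719391, 0.1962918 ]), 'tool_rot': array([127.06125013,   0.35510748,  81.93170733]), 'force': array([-0.29361849, -1.35170601,  0.13183667]), 'moment': array([0.06417815, 0.35931499, 0.02752374]), 'grip_force': 0.0, 'grip_width': 0.042773608841480584}
(array([-0.0115,  0.0042, -0.0006]), array([-0.0188, -0.0275,  0.3735]))
0.0 [0. 0. 0.]
0.075 [-0.     0.026 -0.017]
0.15 [-0.     0.054 -0.031]
0.225 [-0.     0.082 -0.044]
0.3 [ 0.     0.112 -0.054]
0.375 [-0.     0.142 -0.062]
0.45 [ 0.     0.173 -0.068]
0.525 [ 0.     0.204 -0.072]
0.6 [ 0.     0.235 -0.073]
0.675 [-0.     0.266 -0.072]
0.75 [ 0.     0.297 -0.068]
0.825 [-0.     0.328 -0.063]
0.9 [ 0.     0.358 -0.055]
0.975 [ 0.     0.387 -0.044]
1.05 [-0.     0.416 -0.032]
[[306.42674711 177.55117821]
 [308.1832655  277.74682295]]
```

View pics/w1.png

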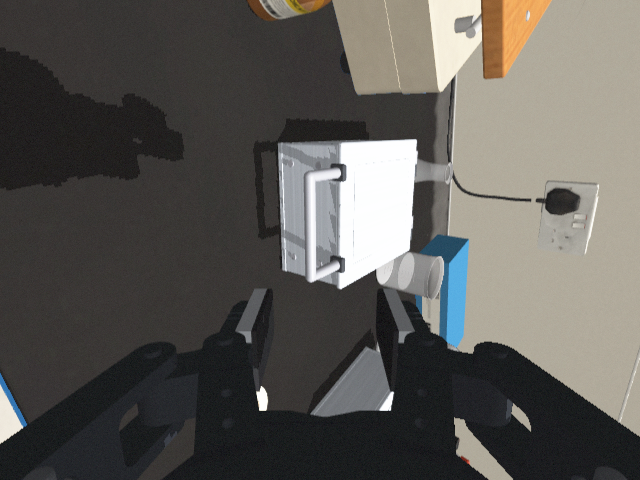

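The wrist view shows case A's handle bar at (311,175)–(311,278), about 2 mm from where I predicted. Joint 4 is at its limit, so I'll use a steeper tool (40° from vertical) with a slight yaw.

```bash
cat >>h.py <<'E'
def tool2(az,a=40):
    Rc=Rm([0,0,az]); z=Rc@[np.sin(np.radians(a)),0,-np.cos(np.radians(a))]; x=Rc@[0,1,0]
    return np.c_[x,np.cross(z,x),z]
E
python3 - <<'E'
from h import *
Rt=tool2(0)
print(rows(bar('A',0)-Rt[:,2]*.09,Rt))
for p in np.arange(0,1.06,.07): print(round(p,3),np.round(Rt.T@(bar('A',p)-bar('A',0))/.5,3))
E
```

```text
(array([ 0.0714,  0.034 , -0.0292]), array([-0.0355,  0.0126,  0.1666]))
0.0 [0. 0. 0.]
0.07 [-0.     0.02  -0.021]
0.14 [-0.001  0.041 -0.041]
0.21 [-0.001  0.063 -0.06 ]
0.28 [-0.002  0.087 -0.077]
0.35 [-0.003  0.112 -0.092]
0.42 [-0.005  0.138 -0.106]
0.49 [-0.007  0.164 -0.117]
0.56 [-0.008  0.192 -0.127]
0.63 [-0.011  0.22  -0.135]
0.7 [-0.013  0.248 -0.141]
0.77 [-0.015  0.277 -0.144]
0.84 [-0.018  0.306 -0.146]
0.91 [-0.021  0.335 -0.146]
0.98 [-0.024  0.363 -0.144]
1.05 [-0.027  0.392 -0.139]
```

```bash
python3 -m creep '[[[0.071,0.034,-0.029],[-0.036,0.013,0.167],0],[[0.071,0.034,-0.029],[-0.036,0.013,0.167],0],[[0.071,0.034,-0.029],[-0.036,0.013,0.167],0],[[0.071,0.034,-0.029],[-0.036,0.013,0.167],0],[[0.071,0.034,-0.029],[-0.036,0.013,0.167],0],[[0.071,0.034,-0.029],[-0.036,0.013,0.167],0]]'
python3 - <<'E'
from h import *
Rt=tool2(0)
print(np.round(ctrl.read_state()["qpos"]))
print(rows(bar('A',0)-Rt[:,2]*.09,Rt))
print(rows(bar('A',0)+Rt[:,2]*.016,Rt))
E
```

```text
time: 2.35
tcp_pos: [0.4317, 0.2073, 0.151]
tool_rot: [139.9, -0.0, 89.7]
force: [-0.8, -0.1, -0.3]
grip_width: 0.0426
grip_force: 0.0
[ 18.  13. 118. -47.  16.  60.]
(array([ 0.0005,  0.0009, -0.0014]), array([ 0.0035, -0.0006, -0.0004]))
(array([ 0.0005,  0.0009, -0.0014]), array([ 0.004 , -0.0009,  0.2116]))
```

```bash
python3 -m creep '[[[0,0,0],[0.004,0,0.06],0],[[0,0,0],[0.004,0,0.12],0],[[0,0,0],[0.004,0,0.18],0],[[0,0,0],[0.004,0,0.212],0],[[0,0,0],[0.004,0,0.212],0],[[0,0,0],[0.004,0,0.212],0]]'
python3 - <<'E'
from h import *
Rt=tool2(0);s=ctrl.read_state()
print(np.round(s["qpos"]),s["force"])
print(rows(bar('A',0)+Rt[:,2]*.016,Rt))
cv2.imwrite("pics/w2.png",ctrl.get_image("wrist"))
E
```

```text
time: 2.95
tcp_pos: [0.502, 0.2138, 0.0778]
tool_rot: [140.6, 0.1, 89.8]
force: [-0.6, -0.5, 0.5]
grip_width: 0.0426
grip_force: 0.0
[ 15.  26. 114. -81.  10.  93.] [-0.61745032 -0.5069279   0.5037216 ]
(array([-0.0031,  0.0014, -0.0006]), array([-0.0094, -0.0141,  0.0094]))
```

View pics/w2.png

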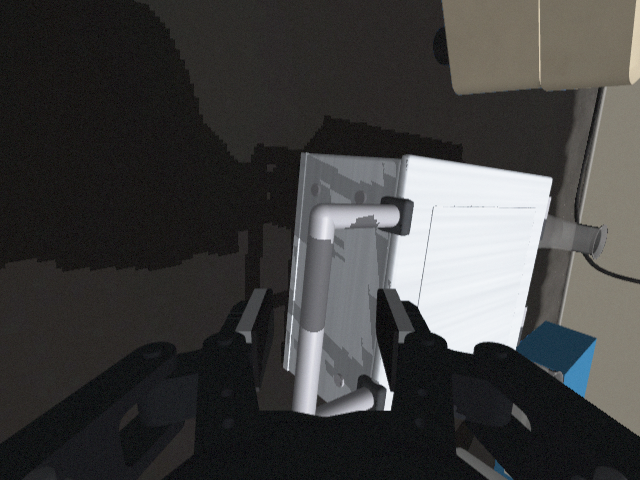

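The bar lies between the open fingers, running from (320,215) to (305,410), with the lower finger below it. I'll raise slowly.

```bash
python3 -m creep '[[[0,0,0],[-0.004,0,0],0],[[0,0,0],[-0.009,0.006,-0.012],0],[[0,0,0],[-0.01,0.016,-0.022],0],[[0,0,0],[-0.01,0.027,-0.032],0],[[0,0,0],[-0.01,0.038,-0.042],0],[[0,0,0],[-0.01,0.049,-0.051],0],[[0,0,0],[-0.01,0.061,-0.06],0],[[0,0,0],[-0.011,0.073,-0.068],0],[[0,0,0],[-0.012,0.085,-0.076],0],[[0,0,0],[-0.012,0.098,-0.083],0],[[0,0,0],[-0.013,0.111,-0.09],0],[[0,0,0],[-0.014,0.124,-0.097],0],[[0,0,0],[-0.015,0.137,-0.103],0],[[0,0,0],[-0.015,0.15,-0.108],0]]'
python3 - <<'E'
from h import *
Rt=tool2(0);s=ctrl.read_state()
print(np.round(s["qpos"]))
for p in np.arange(.49,1.06,.07): print(p,rows(bar('A',p)+Rt[:,2]*.016,Rt)[1])
print(rows(bar('A',.49)+Rt[:,2]*.016,Rt)[0])
cv2.imwrite("pics/s1.png",ctrl.get_image("side"))
E
```

```text
time: 4.4
tcp_pos: [0.526, 0.2058, 0.168]
tool_rot: [140.5, 0.2, 89.8]
force: [0.3, -0.3, -1.2]
grip_width: 0.0426
grip_force: 0.0
[ 13.  17. 105. -26.  21.  35.]
0.49 [ 0.0001 -0.0027 -0.0006]
0.56 [-0.0018  0.0246 -0.0106]
0.6300000000000001 [-0.004   0.0525 -0.0186]
0.7000000000000002 [-0.0063  0.0809 -0.0246]
0.7700000000000002 [-0.0088  0.1096 -0.0287]
0.8400000000000003 [-0.0115  0.1385 -0.0307]
0.9100000000000004 [-0.0144  0.1675 -0.0307]
0.9800000000000004 [-0.0174  0.1964 -0.0287]
1.0500000000000005 [-0.0206  0.225  -0.0246]
[-0.0027  0.0016 -0.0004]
```

```bash
python3 -m creep '[[[0,0,0],[0,0.012,-0.005],0],[[0,0,0],[-0.002,0.025,-0.01],0],[[0,0,0],[-0.003,0.038,-0.015],0],[[0,0,0],[-0.004,0.052,-0.019],0],[[0,0,0],[-0.005,0.066,-0.022],0],[[0,0,0],[-0.006,0.081,-0.025],0],[[0,0,0],[-0.008,0.095,-0.027],0],[[0,0,0],[-0.009,0.11,-0.029],0],[[0,0,0],[-0.01,0.124,-0.03],0],[[0,0,0],[-0.011,0.139,-0.031],0],[[0,0,0],[-0.013,0.153,-0.031],0],[[0,0,0],[-0.014,0.168,-0.031],0],[[0,0,0],[-0.016,0.182,-0.03],0],[[0,0,0],[-0.017,0.196,-0.029],0],[[0,0,0],[-0.017,0.196,-0.029],0],[[0,0,0],[-0.017,0.196,-0.029],0]]'
python3 - <<'E'
from h import *
s=ctrl.read_state()
print(np.round(s["qpos"]),s["force"],rows(bar('A',.98)+tool2(0)[:,2]*.016))
cv2.imwrite("pics/s2.png",ctrl.get_image("side"))
E
python3 -m creep '[[[0,0,0],[0,-0.008,0],0],[[0,0,0],[0,-0.016,0],0],[[0,0,0],[0,-0.024,0],0],[[0,0,0],[0,-0.032,0],0],[[0,0,0],[0,-0.032,0],0],[[0,0,0],[0,-0.032,0],0]]'
python3 - <<'E'
from h import *
s=ctrl.read_state();print(s["force"])
b=ctrl.get_image("side");a=cv2.imread("pics/s2.png")
D=ctrl.camera_info("side"); c=proj(D,bar('A',.9))[0].astype(int);print(c)
x0,y0=max(c[0]-100,0),max(c[1]-75,0)
f=lambda i:cv2.resize(i[y0:y0+150,x0:x0+100],(400,600),interpolation=cv2.INTER_CUBIC)
f=lambda i:cv2.resize(i[y0:y0+180,x0:x0+130],(400,554),interpolation=cv2.INTER_CUBIC)
cv2.imwrite("pics/t1.png",np.hstack([f(a),f(b)]))
E
```

```text
time: 6.05
tcp_pos: [0.5929, 0.1971, 0.2403]
tool_rot: [140.6, 0.1, 89.7]
force: [0.2, -0.5, 0.1]
grip_width: 0.0425
grip_force: 0.0
[ 10.  17.  91. -12.  34.  19.] [ 0.17571653 -0.54413396  0.0596634 ] (array([0., 0., 0.]), array([-0.0003,  0.001 , -0.0024]))
time: 6.7
tcp_pos: [0.5806, 0.1973, 0.2304]
tool_rot: [140.5, 0.1, 89.7]
force: [1.4, -0.6, 0.2]
grip_width: 0.0426
grip_force: 0.0
[ 1.38132383 -0.55381898  0.22250084]
[267 257]
```

View pics/t1.png

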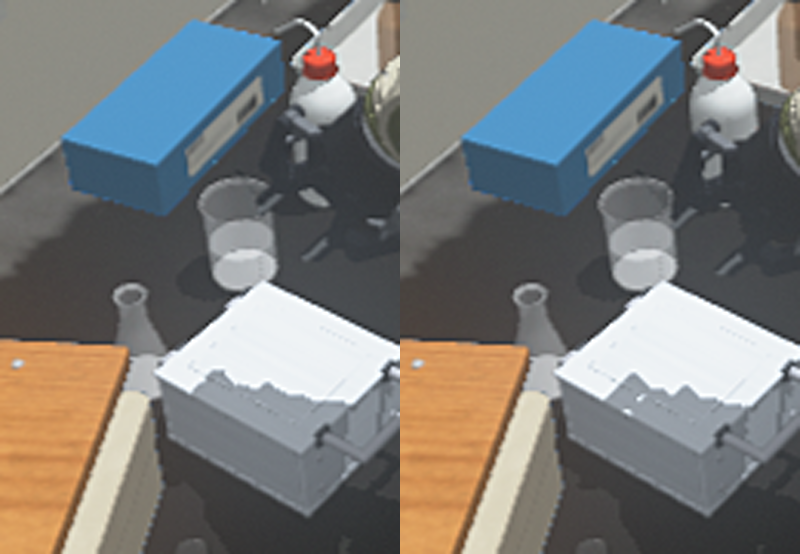

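The side view shows lid A still shut. While I took up the slack the fingertip slid off the bar, so nothing was raised. I'll redo it with the tool at 32° aligned to the case, go deeper, cage the bar with nearly closed fingers, and take up the slack before lifting.

```bash
python3 - <<'E'
from h import *
Rt=tool2(-7.4,32)
print(rows(bar('A',0)-Rt[:,2]*.07,Rt))
E
```

```text
(array([ 0.0416, -0.0226,  0.0324]), array([ 0.0322, -0.3115, -0.0257]))
```

```bash
python3 -m creep '[[[0.042,-0.023,0.032],[0.032,-0.312,-0.026],0],[[0.042,-0.023,0.032],[0.032,-0.312,-0.026],0],[[0.042,-0.023,0.032],[0.032,-0.312,-0.026],0],[[0.042,-0.023,0.032],[0.032,-0.312,-0.026],0],[[0.042,-0.023,0.032],[0.032,-0.312,-0.026],0],[[0.042,-0.023,0.032],[0.032,-0.312,-0.026],0],[[0.042,-0.023,0.032],[0.032,-0.312,-0.026],0]]'
python3 - <<'E'
from h import *
Rt=tool2(-7.4,32)
print(np.round(ctrl.read_state()["qpos"]),rows(bar('A',0)+Rt[:,2]*.02,Rt))
E
```

```text
time: 7.45
tcp_pos: [0.4538, 0.2138, 0.1424]
tool_rot: [147.9, 0.1, 82.6]
force: [-0.1, -0.6, -0.2]
grip_width: 0.0428
grip_force: 0.0
[ 19.  16. 109. -29.  29.  49.] (array([ 0.0003,  0.0003, -0.    ]), array([ 0.    , -0.0035,  0.1803]))
```

```bash
python3 -m creep '[[[0,0,0],[0,-0.003,0.06],0],[[0,0,0],[0,-0.003,0.12],0],[[0,0,0],[0,-0.003,0.18],0],[[0,0,0],[0,-0.003,0.18],0],[[0,0,0],[0,-0.003,0.18],-0.53],[[0,0,0],[0,-0.003,0.18],-0.53],[[0,0,0],[0,-0.003,0.18],-0.53],[[0,0,0],[0,-0.003,0.18],-0.53]]'
python3 - <<'E'
from h import *
Rt=tool2(-7.4,32); s=ctrl.read_state()
print(np.round(s["qpos"]),s["force"],rows(bar('A',0)+Rt[:,2]*.02,Rt))
S=ctrl.camera_info("side"); im=ctrl.get_image("side"); print(proj(S,[bar('A',0),s["tcp_pos"]]))
cv2.imwrite("pics/s3.png",im)
im=ctrl.get_image("wrist");cv2.imwrite("pics/t3.png",np.hstack([cv2.resize(im[100:480,150:470],(480,570)),cv2.resize(im[200:300,100:150],(300,570))]))
im2=cv2.imread("pics/s3.png")[260:380,250:350]
cv2.imwrite("pics/t3.png",np.hstack([cv2.resize(im[100:480,180:460],(420,570)),cv2.resize(im2,(375,570))]))
E
```

```text
time: 8.25
tcp_pos: [0.4979, 0.2079, 0.0651]
tool_rot: [148.0, 0.1, 82.6]
force: [0.4, 0.2, -1.3]
grip_width: 0.0198
grip_force: 0.0
[ 16.  27. 109. -42.  18.  61.] [ 0.38742157  0.23396516 -1.26576962] (array([-0.    ,  0.0003,  0.0004]), array([0.0001, 0.0031, 0.0021]))
[[296.25107741 318.2074169 ]
 [293.76636482 321.35833511]]
```

View pics/t3.png

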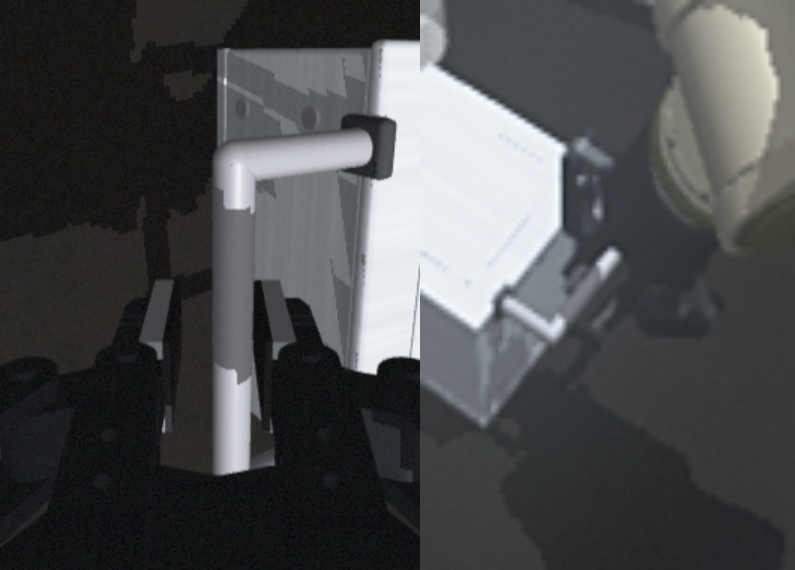

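The wrist view shows the bar between the fingers (bar at column ~235, fingers at ~175 and ~275), so it is caged. I'll compute the lift rows with the slack taken up and the tool tilting from 32° to 45°.

```bash
cat >>h.py <<'E'
def path(case,az,phis,off,depth=.02,a0=32,a1=45,pm=.9):
    for p in phis:
        Rt=tool2(az,a0+(a1-a0)*min(max(p,0)/pm,1))
        w,d=rows(bar(case,p)+Rt[:,2]*depth+Rt[:,1]*off,Rt)
        print(round(p,3),np.round(w,3).tolist(),np.round(d,3).tolist())
E
python3 - <<'E'
from h import *
path('A',-7.4,[0],.003);path('A',-7.4,np.arange(0,.96,.05),.006)
E
```

```text
0 [-0.0, 0.0, 0.0] [0.0, 0.01, 0.001]
0.0 [-0.0, 0.0, 0.0] [0.0, 0.016, 0.001]
0.05 [-0.004, 0.0, 0.0] [0.0, 0.028, -0.016]
0.1 [-0.008, 0.0, 0.0] [0.0, 0.041, -0.033]
0.15 [-0.012, 0.0, 0.0] [0.0, 0.054, -0.049]
0.2 [-0.016, 0.0, 0.0] [0.0, 0.069, -0.064]
0.25 [-0.02, 0.0, 0.0] [0.0, 0.084, -0.079]
0.3 [-0.024, 0.0, 0.0] [0.0, 0.1, -0.093]
0.35 [-0.028, 0.0, 0.0] [0.0, 0.117, -0.107]
0.4 [-0.032, 0.0, 0.0] [0.0, 0.134, -0.119]
0.45 [-0.036, 0.0, 0.0] [-0.0, 0.152, -0.131]
0.5 [-0.04, 0.0, 0.0] [-0.0, 0.171, -0.141]
0.55 [-0.044, 0.0, 0.0] [-0.0, 0.19, -0.151]
0.6 [-0.048, 0.0, 0.0] [-0.0, 0.209, -0.16]
0.65 [-0.052, 0.0, 0.0] [-0.0, 0.229, -0.168]
0.7 [-0.056, 0.0, 0.0] [-0.0, 0.249, -0.175]
0.75 [-0.06, 0.0, 0.0] [-0.0, 0.269, -0.181]
0.8 [-0.064, 0.0, 0.0] [-0.0, 0.29, -0.186]
0.85 [-0.068, 0.0, 0.0] [-0.0, 0.311, -0.19]
0.9 [-0.072, 0.0, 0.0] [-0.0, 0.332, -0.193]
0.95 [-0.072, 0.0, 0.0] [-0.0, 0.353, -0.194]
```

```bash
python3 -m creep '[[[0,0,0],[0,0.008,0.001],-0.53],[[0,0,0],[0,0.016,0.001],-0.53],[[0,0,0],[0,0.016,0.001],-0.53],[[-0.002,0,0],[0,0.022,-0.007],-0.53],[[-0.004,0,0],[0,0.028,-0.016],-0.53],[[-0.006,0,0],[0,0.034,-0.024],-0.53],[[-0.008,0,0],[0,0.041,-0.033],-0.53],[[-0.012,0,0],[0,0.054,-0.049],-0.53],[[-0.016,0,0],[0,0.069,-0.064],-0.53],[[-0.02,0,0],[0,0.084,-0.079],-0.53],[[-0.024,0,0],[0,0.1,-0.093],-0.53],[[-0.024,0,0],[0,0.1,-0.093],-0.53],[[-0.024,0,0],[0,0.1,-0.093],-0.53]]'
python3 - <<'E'
from h import *
s=ctrl.read_state(); print(np.round(s["qpos"]),s["force"],s["moment"])
W=ctrl.camera_info("wrist"); im=ctrl.get_image("wrist"); cv2.imwrite("pics/w4.png",im)
old=cv2.imread("pics/s3.png"); b=ctrl.get_image("side"); cv2.imwrite("pics/s4.png",b)
# bar column profile in wrist image at row of bar upper end
for ph in (0,.2,.25,.3):
    P=[bar('A',ph)+Rm([0,0,-7.4])@[0,y,0] for y in (.045,.03)]; print(ph,proj(W,P).round().tolist())
g=cv2.cvtColor(im,cv2.COLOR_BGR2GRAY)
for r in (190,220,250,280): 
    print(r,[(c,int(v)) for c,v in zip(range(200,470,15),g[r,200:470:15])])
E
```

```text
time: 9.65
tcp_pos: [0.5145, 0.2055, 0.1304]
tool_rot: [143.8, 0.1, 82.6]
force: [-8.1, 1.8, 0.7]
grip_width: 0.0202
grip_force: 3.6
[ 16.  21. 106. -36.  23.  53.] [-8.07178132  1.75274213  0.71602196] [0.27409337 1.46972316 0.02381269]
0 [[214.0, 191.0], [217.0, 224.0]]
0.2 [[266.0, 203.0], [268.0, 242.0]]
0.25 [[286.0, 206.0], [287.0, 247.0]]
0.3 [[308.0, 210.0], [309.0, 252.0]]
190 [(200, 31), (215, 23), (230, 18), (245, 143), (260, 103), (275, 100), (290, 105), (305, 145), (320, 68), (335, 108), (350, 146), (365, 175), (380, 62), (395, 240), (410, 237), (425, 242), (440, 239), (455, 239)]
220 [(200, 44), (215, 47), (230, 42), (245, 103), (260, 129), (275, 105), (290, 107), (305, 187), (320, 215), (335, 29), (350, 27), (365, 27), (380, 246), (395, 240), (410, 238), (425, 241), (440, 239), (455, 239)]
250 [(200, 48), (215, 49), (230, 44), (245, 100), (260, 128), (275, 129), (290, 134), (305, 104), (320, 121), (335, 28), (350, 23), (365, 32), (380, 242), (395, 239), (410, 237), (425, 239), (440, 242), (455, 237)]
280 [(200, 49), (215, 44), (230, 41), (245, 41), (260, 126), (275, 101), (290, 130), (305, 102), (320, 121), (335, 28), (350, 37), (365, 23), (380, 238), (395, 242), (410, 237), (425, 239), (440, 240), (455, 241)]
```

Bar at column ~310 in the wrist image matches φ = 0.3, and contact is 3.6 N. The lid is being carried, so I'll continue.

```bash
python3 - <<'E'
from h import *
path('A',-7.4,np.arange(.3,.96,.05),.006)
E
```

```text
0.3 [-0.001, 0.001, 0.0] [0.0, 0.002, 0.0]
0.35 [-0.005, 0.001, 0.0] [0.0, 0.02, -0.012]
0.4 [-0.009, 0.001, 0.0] [0.0, 0.038, -0.023]
0.45 [-0.013, 0.001, 0.0] [0.0, 0.057, -0.033]
0.5 [-0.017, 0.0, 0.0] [0.0, 0.076, -0.042]
0.55 [-0.021, 0.0, 0.0] [0.0, 0.096, -0.051]
0.6 [-0.025, 0.0, 0.0] [0.0, 0.116, -0.058]
0.65 [-0.029, 0.0, 0.0] [0.0, 0.136, -0.065]
0.7 [-0.033, 0.0, 0.0] [0.0, 0.157, -0.07]
0.75 [-0.037, 0.0, 0.0] [0.0, 0.178, -0.075]
0.8 [-0.041, 0.0, 0.0] [0.0, 0.199, -0.078]
0.85 [-0.045, 0.0, 0.0] [0.0, 0.22, -0.08]
0.9 [-0.049, 0.0, 0.0] [-0.0, 0.241, -0.082]
0.95 [-0.049, 0.0, 0.0] [-0.0, 0.262, -0.082]
```

```bash
python3 -m creep '[[[-0.005,0,0],[0,0.02,-0.012],-0.53],[[-0.009,0,0],[0,0.038,-0.023],-0.53],[[-0.013,0,0],[0,0.057,-0.033],-0.53],[[-0.017,0,0],[0,0.076,-0.042],-0.53],[[-0.021,0,0],[0,0.096,-0.051],-0.53],[[-0.025,0,0],[0,0.116,-0.058],-0.53],[[-0.029,0,0],[0,0.136,-0.065],-0.53],[[-0.033,0,0],[0,0.157,-0.07],-0.53],[[-0.037,0,0],[0,0.178,-0.075],-0.53],[[-0.041,0,0],[0,0.199,-0.078],-0.53],[[-0.045,0,0],[0,0.22,-0.08],-0.53],[[-0.049,0,0],[0,0.241,-0.082],-0.53],[[-0.049,0,0],[0,0.252,-0.082],-0.53],[[-0.049,0,0],[0,0.262,-0.082],-0.53],[[-0.049,0,0],[0,0.262,-0.082],-0.53],[[-0.049,0,0],[0,0.262,-0.082],-0.53]]'
python3 - <<'E'
from h import *
s=ctrl.read_state(); print(np.round(s["qpos"]),s["force"])
cv2.imwrite("pics/w5.png",ctrl.get_image("wrist"));cv2.imwrite("pics/s5.png",ctrl.get_image("side"))
path('A',-7.4,[.95],.006)
E
python3 -m creep '[[[0,0,0],[0,0,0],-0.45],[[0,0,0],[0,0,0],-0.35],[[0,0,0],[0,0,0],-0.25],[[0,0,0],[0,0,0],-0.15],[[0,0,0],[0,0,0],0],[[0,0,0],[0,0,0],0],[[0,0,0],[0,0,0],0]]'
python3 - <<'E'
from h import *
s=ctrl.read_state(); print(s["force"]); W=ctrl.camera_info("wrist")
cv2.imwrite("pics/w6.png",ctrl.get_image("wrist"));cv2.imwrite("pics/s6.png",ctrl.get_image("side"))
for ph in (.85,.9,.95):
    P=[bar('A',ph)+Rm([0,0,-7.4])@[0,y,0] for y in (.045,.03)]; print(ph,proj(W,P).round().tolist())
for n in "56":
    g=cv2.imread(f"pics/w{n}.png",0)
    for r in (200,225,250): print(n,r,[(c,int(v)) for c,v in zip(range(240,400,8),g[r,240:400:8])])
E
```

```text
time: 11.35
tcp_pos: [0.5964, 0.1952, 0.2403]
tool_rot: [135.0, 0.1, 82.6]
force: [-1.4, 0.0, -0.6]
grip_width: 0.0199
grip_force: 0.6
[ 13.  18.  93. -30.  30.  42.] [-1.35002487  0.03101863 -0.55946884]
0.95 [0.0, 0.0, 0.001] [-0.0, -0.001, -0.002]
time: 12.15
tcp_pos: [0.5964, 0.1952, 0.2403]
tool_rot: [135.0, 0.1, 82.6]
force: [-0.0, 0.3, -2.5]
grip_width: 0.0428
grip_force: 0.9
[-0.03553989  0.29535983 -2.46411591]
0.85 [[240.0, 213.0], [242.0, 256.0]]
0.9 [[272.0, 212.0], [273.0, 256.0]]
0.95 [[303.0, 211.0], [304.0, 254.0]]
5 200 [(240, 187), (248, 186), (256, 185), (264, 191), (272, 246), (280, 90), (288, 95), (296, 141), (304, 197), (312, 249), (320, 245), (328, 83), (336, 85), (344, 80), (352, 84), (360, 80), (368, 80), (376, 80), (384, 81), (392, 121)]
5 225 [(240, 184), (248, 187), (256, 191), (264, 190), (272, 245), (280, 160), (288, 162), (296, 146), (304, 250), (312, 255), (320, 255), (328, 87), (336, 79), (344, 82), (352, 87), (360, 84), (368, 82), (376, 86), (384, 86), (392, 132)]
5 250 [(240, 185), (248, 191), (256, 187), (264, 185), (272, 236), (280, 202), (288, 15
[... 154 characters left out ...]
00 [(240, 180), (248, 181), (256, 182), (264, 139), (272, 219), (280, 245), (288, 203), (296, 87), (304, 83), (312, 83), (320, 81), (328, 80), (336, 81), (344, 83), (352, 80), (360, 84), (368, 80), (376, 78), (384, 82), (392, 118)]
6 225 [(240, 178), (248, 183), (256, 183), (264, 197), (272, 254), (280, 255), (288, 255), (296, 82), (304, 84), (312, 83), (320, 83), (328, 80), (336, 82), (344, 79), (352, 82), (360, 82), (368, 75), (376, 82), (384, 82), (392, 127)]
6 250 [(240, 180), (248, 183), (256, 181), (264, 150), (272, 185), (280, 208), (288, 204), (296, 83), (304, 84), (312, 84), (320, 80), (328, 85), (336, 78), (344, 81), (352, 83), (360, 84), (368, 82), (376, 83), (384, 85), (392, 87)]
```

On easing, the bar followed the finger (wrist column 312 → 280, about 0.05 rad) and still weighs 0.9 N on it. Case A's hinge is worn, so I'll lower it gently.

```bash
python3 - <<'E'
from h import *
path('A',-7.4,np.arange(.9,-.01,-.05),.014)
path('A',-7.4,[0],.007);path('A',-7.4,[0],.0);
E
```

```text
0.9 [0.0, 0.0, 0.0] [-0.0, -0.006, -0.005]
0.85 [0.004, 0.0, 0.0] [-0.0, -0.027, -0.006]
0.8 [0.008, 0.0, 0.0] [-0.0, -0.048, -0.007]
0.75 [0.012, 0.0, 0.0] [0.0, -0.07, -0.007]
0.7 [0.016, 0.0, 0.0] [0.0, -0.091, -0.005]
0.65 [0.02, 0.0, 0.0] [0.0, -0.112, -0.003]
0.6 [0.024, 0.0, 0.0] [0.0, -0.133, 0.0]
0.55 [0.028, 0.0, 0.0] [0.0, -0.154, 0.005]
0.5 [0.032, 0.0, 0.0] [0.0, -0.175, 0.01]
0.45 [0.036, 0.0, 0.0] [0.0, -0.195, 0.017]
0.4 [0.04, 0.0, 0.0] [0.0, -0.215, 0.024]
0.35 [0.044, 0.0, 0.0] [0.0, -0.235, 0.033]
0.3 [0.048, 0.0, 0.0] [0.0, -0.254, 0.042]
0.25 [0.052, 0.0, 0.0] [0.0, -0.273, 0.052]
0.2 [0.056, 0.0, 0.0] [0.0, -0.291, 0.063]
0.15 [0.06, 0.0, 0.0] [0.0, -0.309, 0.075]
0.1 [0.064, 0.0, 0.0] [0.001, -0.326, 0.088]
0.05 [0.068, 0.0, 0.0] [0.001, -0.343, 0.102]
-0.0 [0.072, 0.0, 0.0] [0.001, -0.358, 0.116]
0 [0.072, 0.0, 0.0] [0.001, -0.372, 0.113]
0 [0.072, 0.0, 0.0] [0.001, -0.386, 0.11]
```

```bash
python3 -m creep '[[[0.004,0,0],[0,-0.027,-0.005],0],[[0.008,0,0],[0,-0.048,-0.005],0],[[0.012,0,0],[0,-0.07,-0.005],0],[[0.016,0,0],[0,-0.091,-0.003],0],[[0.02,0,0],[0,-0.112,0],0],[[0.024,0,0],[0,-0.133,0.003],0],[[0.028,0,0],[0,-0.154,0.008],0],[[0.032,0,0],[0,-0.175,0.013],0],[[0.036,0,0],[0,-0.195,0.02],0],[[0.04,0,0],[0,-0.215,0.027],0],[[0.044,0,0],[0,-0.235,0.036],0],[[0.048,0,0],[0,-0.254,0.045],0],[[0.052,0,0],[0,-0.273,0.055],0],[[0.056,0,0],[0,-0.291,0.066],0],[[0.06,0,0],[0,-0.309,0.078],0],[[0.064,0,0],[0,-0.326,0.09],0],[[0.066,0,0],[0,-0.334,0.097],0],[[0.068,0,0],[0,-0.343,0.103],0],[[0.07,0,0],[0,-0.351,0.11],0],[[0.072,0,0],[0,-0.358,0.116],0]]'
python3 -m creep '[[[0,0,0],[0,-0.007,-0.002],0],[[0,0,0],[0,-0.014,-0.003],0],[[0,0,0],[0,-0.021,-0.005],0],[[0,0,0],[0,-0.026,-0.006],0],[[0,0,0],[0,-0.026,-0.006],0]]'
python3 - <<'E'
from h import *
s=ctrl.read_state();print(np.round(s["qpos"]),s["force"],s["grip_force"])
path('A',-7.4,[0],0)
cv2.imwrite("pics/w7.png",ctrl.get_image("wrist"));b=ctrl.get_image("side");cv2.imwrite("pics/s7.png",b)
W=ctrl.camera_info("wrist")
for ph in (0,.05,.1):
    P=[bar('A',ph)+Rm([0,0,-7.4])@[0,y,0] for y in (.045,.03)]; print(ph,proj(W,P).round().tolist())
g=cv2.imread("pics/w7.png",0)
for r in (200,225,250): print(r,[(c,int(v)) for c,v in zip(range(240,400,8),g[r,240:400:8])])
E
```

```text
time: 14.25
tcp_pos: [0.5123, 0.206, 0.073]
tool_rot: [147.8, 0.1, 82.6]
force: [0.3, -0.4, 0.3]
grip_width: 0.0426
grip_force: 0.0
time: 14.75
tcp_pos: [0.4988, 0.2076, 0.0684]
tool_rot: [147.9, 0.1, 82.6]
force: [0.7, -0.3, 0.2]
grip_width: 0.0429
grip_force: 0.0
[ 16.  27. 109. -41.  19.  60.] [ 0.67517777 -0.31628521  0.20361129] 0.0
0 [0.0, 0.0, 0.0] [0.0, -0.002, 0.007]
0 [[319.0, 208.0], [319.0, 250.0]]
0.05 [[337.0, 213.0], [336.0, 258.0]]
0.1 [[358.0, 219.0], [357.0, 266.0]]
200 [(240, 26), (248, 23), (256, 26), (264, 25), (272, 21), (280, 26), (288, 24), (296, 28), (304, 24), (312, 22), (320, 118), (328, 167), (336, 179), (344, 182), (352, 186), (360, 191), (368, 194), (376, 196), (384, 199), (392, 199)]
225 [(240, 20), (248, 27), (256, 20), (264, 43), (272, 23), (280, 24), (288, 40), (296, 42), (304, 23), (312, 22), (320, 90), (328, 214), (336, 203), (344, 87), (352, 91), (360, 90), (368, 92), (376, 90), (384, 121), (392, 120)]
250 [(240, 26), (248, 28), (256, 36), (264, 39), (272, 20), (280, 20), (288, 39), (296, 40), (304, 39), (312, 39), (320, 88), (328, 109), (336, 112), (344, 105), (352, 118), (360, 90), (368, 91), (376, 92), (384, 115), (392, 118)]
```

Bar at column ~330 matches the shut reference, since the earlier 337 minus the 8 px tool shift gives 329. Lid A is shut and unloaded. I'll retreat and move over to case B.

```bash
python3 -m creep '[[[0,0,0],[0,0,-0.07],0],[[0,0,0],[0,0,-0.15],0],[[0,0,0],[0,0,-0.22],0],[[0,0,0],[0,0,-0.22],0]]'
python3 - <<'E'
from h import *
Rt=tool2(4.6,32)
print(rows(bar('B',0)-Rt[:,2]*.07,Rt))
E
```

```text
time: 15.25
tcp_pos: [0.4408, 0.216, 0.1652]
tool_rot: [147.6, -0.1, 82.7]
force: [0.5, -0.8, -0.8]
grip_width: 0.0428
grip_force: 0.0
(array([ 0.0023,  0.035 , -0.0561]), array([-0.7757,  0.0894,  0.1124]))
```

```bash
python3 -m creep '[[[0.002,0.035,-0.056],[-0.776,0.089,0.112],0],[[0.002,0.035,-0.056],[-0.776,0.089,0.112],0],[[0.002,0.035,-0.056],[-0.776,0.089,0.112],0],[[0.002,0.035,-0.056],[-0.776,0.089,0.112],0],[[0.002,0.035,-0.056],[-0.776,0.089,0.112],0],[[0.002,0.035,-0.056],[-0.776,0.089,0.112],0],[[0.002,0.035,-0.056],[-0.776,0.089,0.112],0],[[0.002,0.035,-0.056],[-0.776,0.089,0.112],0],[[0.002,0.035,-0.056],[-0.776,0.089,0.112],0],[[0.002,0.035,-0.056],[-0.776,0.089,0.112],0],[[0.002,0.035,-0.056],[-0.776,0.089,0.112],0]]'
python3 - <<'E'
from h import *
Rt=tool2(4.6,32)
print(np.round(ctrl.read_state()["qpos"]),rows(bar('B',0)+Rt[:,2]*.02,Rt))
W=ctrl.camera_info("wrist"); im=ctrl.get_image("wrist"); cv2.imwrite("pics/w8.png",im)
print(proj(W,[bar('B',0)+Rm([0,0,4.6])@[0,y,0] for y in (.045,.02,0,-.02,-.045)]).round().tolist())
g=cv2.cvtColor(im,cv2.COLOR_BGR2GRAY)
for r in range(160,300,20): print(r,''.join('#' if v>150 else '+' if v>80 else '.' for v in g[r,220:420:3]))
E
```

```text
time: 16.35
tcp_pos: [0.4563, -0.152, 0.139]
tool_rot: [148.3, 0.1, 94.4]
force: [1.5, 0.3, 0.5]
grip_width: 0.0427
grip_force: 0.0
[-46.  13. 114.  40.  38. -79.] (array([-0.0019,  0.001 , -0.0007]), array([-0.0504,  0.0044,  0.1766]))
[[327.0, 224.0], [327.0, 264.0], [327.0, 295.0], [327.0, 324.0], [327.0, 359.0]]
160 ...................................................................
180 ...................................++++++++++++++++++++++##########
200 ...................................++++++++++++..+++++++###########
220 ...................................+++++++++++#########+.+.########
240 ...................................+++++++++++++++++++++###########
260 ..................................+####++++++++++++++++############
280 ..................................+####++++++++++++++++############
```

```bash
python3 -m creep '[[[-0.002,0,0],[-0.025,0,0.0],0],[[-0.002,0,0],[-0.05,0.004,0],0],[[-0.002,0,0],[-0.05,0.004,0.06],0],[[-0.002,0,0],[-0.05,0.004,0.12],0],[[-0.002,0,0],[-0.05,0.004,0.176],0],[[-0.002,0,0],[-0.05,0.004,0.176],-0.53],[[-0.002,0,0],[-0.05,0.004,0.176],-0.53],[[-0.002,0,0],[-0.05,0.004,0.176],-0.53],[[-0.002,0,0],[-0.05,0.004,0.176],-0.53]]'
python3 - <<'E'
from h import *
s=ctrl.read_state();print(np.round(s["qpos"]),s["force"])
path('B',4.6,[0],0);path('B',4.6,np.arange(0,.31,.05),.006)
im=ctrl.get_image("wrist"); cv2.imwrite("pics/w9.png",im)
g=cv2.cvtColor(im,cv2.COLOR_BGR2GRAY);q=cv2.cvtColor(cv2.imread("pics/w4.png"),cv2.COLOR_BGR2GRAY)
for r in range(120,340,20): print(r,''.join('#' if v>150 else '+' if v>80 else '-' if v>45 else '.' for v in g[r,220:450:3]))
E
```

```text
time: 17.3
tcp_pos: [0.5065, -0.1707, 0.067]
tool_rot: [147.9, 0.2, 94.5]
force: [0.4, 0.2, 0.1]
grip_width: 0.0201
grip_force: 0.0
[-43.  26. 112.  52.  29. -91.] [0.37839867 0.22870689 0.07545057]
0 [0.001, 0.001, -0.0] [-0.006, -0.003, 0.003]
0.0 [0.001, 0.001, -0.0] [-0.006, 0.009, 0.003]
0.05 [-0.003, 0.001, -0.0] [-0.006, 0.021, -0.014]
0.1 [-0.007, 0.001, -0.0] [-0.006, 0.034, -0.031]
0.15 [-0.011, 0.001, -0.0] [-0.006, 0.048, -0.047]
0.2 [-0.015, 0.001, -0.0] [-0.006, 0.063, -0.063]
0.25 [-0.019, 0.001, 0.0] [-0.006, 0.078, -0.078]
0.3 [-0.023, 0.001, 0.0] [-0.006, 0.094, -0.092]
120 .............................................................................
140 ................................++#++++++++++++++++++++++++++++++++##########
160 ................................+++++++++++++++++++++++++++++++++++##########
180 ................................++#++++++++++++++++--+++++++++++++###########
200 ................................-+++++-----+++++++++++++#########-.-++-######
220 ..............................-++++++++++###############+++.......-+++#######
240 ..............................-++++++++++++++++++++++++++++++++++++##########
260 ..............................-++++++++++++++++++++++++++++++++++############
280 ..............................-++++++++++++++++++++++++++++++++++############
300 ......-.............-----.....-++++++++++++...----....++++++++++#############
320 ....-.............------......--+++++++++++....-----......+++++##############
```

The bar is centred at about column 325 between the fingers. I'll lift as before.

```bash
python3 -m creep '[[[0,0,0],[-0.006,0.005,0.003],-0.53],[[0,0,0],[-0.006,0.01,0.003],-0.53],[[0,0,0],[-0.006,0.01,0.003],-0.53],[[-0.001,0,0],[-0.006,0.015,-0.006],-0.53],[[-0.003,0,0],[-0.006,0.021,-0.014],-0.53],[[-0.005,0,0],[-0.006,0.027,-0.022],-0.53],[[-0.007,0,0],[-0.006,0.034,-0.031],-0.53],[[-0.011,0,0],[-0.006,0.048,-0.047],-0.53],[[-0.015,0,0],[-0.006,0.063,-0.063],-0.53],[[-0.019,0,0],[-0.006,0.078,-0.078],-0.53],[[-0.023,0,0],[-0.006,0.094,-0.092],-0.53],[[-0.023,0,0],[-0.006,0.094,-0.092],-0.53],[[-0.023,0,0],[-0.006,0.094,-0.092],-0.53]]'
python3 - <<'E'
from h import *
s=ctrl.read_state();print(np.round(s["qpos"]),s["force"])
path('B',4.6,np.arange(.3,.96,.05),.006)
im=ctrl.get_image("wrist"); cv2.imwrite("pics/w10.png",im);W=ctrl.camera_info("wrist")
for ph in (0,.25,.3): print(ph,proj(W,[bar('B',ph)+Rm([0,0,4.6])@[0,y,0] for y in (.045,.03)]).round().tolist())
g=cv2.cvtColor(im,cv2.COLOR_BGR2GRAY)
for r in range(180,300,20): print(r,''.join('#' if v>150 else '+' if v>80 else '-' if v>45 else '.' for v in g[r,190:450:3]))
E
```

```text
time: 18.65
tcp_pos: [0.521, -0.1717, 0.1298]
tool_rot: [143.9, 0.1, 94.5]
force: [-11.5, -2.3, -0.2]
grip_width: 0.0203
grip_force: 4.5
[-43.  20. 108.  48.  36. -83.] [-11.49471598  -2.26320554  -0.16186552]
0.3 [-0.001, 0.001, -0.0] [-0.001, 0.003, -0.0]
0.35 [-0.005, 0.001, -0.0] [-0.001, 0.021, -0.012]
0.4 [-0.009, 0.001, -0.0] [-0.001, 0.039, -0.023]
0.45 [-0.013, 0.001, -0.0] [-0.001, 0.058, -0.034]
0.5 [-0.017, 0.001, -0.0] [-0.001, 0.077, -0.043]
0.55 [-0.021, 0.001, -0.0] [-0.001, 0.096, -0.051]
0.6 [-0.025, 0.001, -0.0] [-0.001, 0.116, -0.059]
0.65 [-0.029, 0.001, -0.0] [-0.001, 0.137, -0.065]
0.7 [-0.033, 0.001, -0.0] [-0.001, 0.157, -0.071]
0.75 [-0.037, 0.001, -0.0] [-0.001, 0.178, -0.075]
0.8 [-0.041, 0.001, -0.0] [-0.001, 0.199, -0.078]
0.85 [-0.045, 0.001, -0.0] [-0.001, 0.22, -0.081]
0.9 [-0.049, 0.001, -0.0] [-0.001, 0.242, -0.082]
0.95 [-0.049, 0.001, -0.0] [-0.001, 0.262, -0.082]
0 [[215.0, 193.0], [218.0, 226.0]]
0.25 [[287.0, 209.0], [288.0, 250.0]]
0.3 [[309.0, 213.0], [310.0, 255.0]]
180 .................+++++++++++++++++++###................----------+-####################
200 .................+++++++++++++++++++++++##+####################-+++####################
220 .......--.-..----.++++++++++++++++++++#######++.............+++#+######################
240 --.-.----..---.-..+++++++++++++++++-++++++###...............+++#+######################
260 ..-....-........---++++++++++++++++++++++++++...............++++#######################
280 --...--.-..-..----.++++++++++++++++++++++++++..............-++#########################
```

Lid B is being carried (bar at about column 310, 4.5 N). I'll continue up to 0.95 and ease off.

```bash
python3 -m creep '[[[-0.005,0,0],[0,0.02,-0.012],-0.53],[[-0.009,0,0],[0,0.038,-0.023],-0.53],[[-0.013,0,0],[0,0.057,-0.033],-0.53],[[-0.017,0,0],[0,0.076,-0.042],-0.53],[[-0.021,0,0],[0,0.096,-0.051],-0.53],[[-0.025,0,0],[0,0.116,-0.058],-0.53],[[-0.029,0,0],[0,0.136,-0.065],-0.53],[[-0.033,0,0],[0,0.157,-0.07],-0.53],[[-0.037,0,0],[0,0.178,-0.075],-0.53],[[-0.041,0,0],[0,0.199,-0.078],-0.53],[[-0.045,0,0],[0,0.22,-0.08],-0.53],[[-0.049,0,0],[0,0.241,-0.082],-0.53],[[-0.049,0,0],[0,0.252,-0.082],-0.53],[[-0.049,0,0],[0,0.262,-0.082],-0.53],[[-0.049,0,0],[0,0.262,-0.082],-0.53],[[-0.049,0,0],[0,0.262,-0.082],-0.53]]'
python3 - <<'E'
from h import *
s=ctrl.read_state(); print(np.round(s["qpos"]),s["force"])
cv2.imwrite("pics/w11.png",ctrl.get_image("wrist"))
E
python3 -m creep '[[[0,0,0],[0,0,0],-0.45],[[0,0,0],[0,0,0],-0.35],[[0,0,0],[0,0,0],-0.25],[[0,0,0],[0,0,0],-0.15],[[0,0,0],[0,0,0],0],[[0,0,0],[0,0,0],0],[[0,0,0],[0,0,0],0]]'
python3 - <<'E'
from h import *
s=ctrl.read_state(); print(s["force"]); W=ctrl.camera_info("wrist")
cv2.imwrite("pics/w12.png",ctrl.get_image("wrist"))
for ph in (.85,.9,.95): print(ph,proj(W,[bar('B',ph)+Rm([0,0,4.6])@[0,y,0] for y in (.045,.03)]).round().tolist())
for n in (11,12):
    g=cv2.imread(f"pics/w{n}.png",0)
    for r in (205,225,250): print(n,r,''.join('#' if v>150 else '+' if v>80 else '-' if v>45 else '.' for v in g[r,190:450:3]))
E
```

```text
time: 20.3
tcp_pos: [0.6035, -0.1654, 0.2407]
tool_rot: [134.9, 0.1, 94.5]
force: [0.1, -0.0, -0.2]
grip_width: 0.0201
grip_force: 0.1
[-38.  17.  95.  45.  42. -70.] [ 0.073166   -0.03637477 -0.21812482]
time: 21.05
tcp_pos: [0.6034, -0.1655, 0.2403]
tool_rot: [135.0, 0.1, 94.5]
force: [0.7, -0.3, -0.4]
grip_width: 0.0428
grip_force: 0.0
[ 0.69871466 -0.33057515 -0.37611353]
0.85 [[239.0, 213.0], [242.0, 257.0]]
0.9 [[272.0, 213.0], [273.0, 256.0]]
0.95 [[303.0, 212.0], [304.0, 254.0]]
11 205 ..---....-....+#+###########-+-++++++############################++++++#############+##
11 225 -----..........#+##+###+#++#--++++++#########----------++#-.-####+++###################
11 250 ---------------+#+##+#####+#+#++++++#########---------+++++++++++++####################
12 205 ..---.........++++#+++++#+##-++++++++############################++++++##############+#
12 225 ------.........++++++++++++#--+++++#+#########---------++#-..####+++###################
12 250 ---------------++++++++++++#+#+++++++#########---------+++++++++++++###################
```

The bar did not move on easing (columns ~298–325 both times, 0 N), so case B holds at about 0.95 rad. I'll back straight out and go above the marker.

```bash
python3 -m creep '[[[0,0,0],[0,0,-0.04],0],[[0,0,0],[0,0,-0.1],0],[[0,0,0],[0,0,-0.17],0],[[0,0,0],[0,0,-0.24],0],[[0,0,0],[0,0,-0.24],0]]'
python3 - <<'E'
from h import *
W=ctrl.camera_info("wrist"); im=ctrl.get_image("wrist"); cv2.imwrite("pics/w13.png",im)
g=cv2.cvtColor(im,cv2.COLOR_BGR2GRAY)
for ph in (.9,.95,1): print(ph,proj(W,[bar('B',ph)+Rm([0,0,4.6])@[0,y,0] for y in (.045,.0)]).round().tolist())
for r in (220,260,300): print(r,''.join('#' if v>150 else '+' if v>80 else '-' if v>45 else '.' for v in g[r,190:450:3]))
Rt=Rm([180,0,147])
print(Rt,rows([.451,-.361,.16],Rt))
E
```

```text
time: 21.6
tcp_pos: [0.5178, -0.1727, 0.3286]
tool_rot: [134.7, 0.4, 94.4]
force: [0.2, 0.1, -0.6]
grip_width: 0.0428
grip_force: 0.0
0.9 [[294.0, 173.0], [296.0, 240.0]]
0.95 [[310.0, 173.0], [311.0, 239.0]]
1 [[326.0, 173.0], [326.0, 238.0]]
220 ---------------------.#++++++++#++++++######+-------+++++++++++########################
260 +++++++++++######+-----------------++++#################+---+++++++++##################
300 -----------++#######++++-...##########################++--+++++...+++++++##############
[[-8.38670568e-01  5.44639035e-01  6.66990451e-17]
 [ 5.44639035e-01  8.38670568e-01  1.02707523e-16]
 [ 0.00000000e+00  1.22464680e-16 -1.00000000e+00]] (array([ 0.232 ,  0.1162, -0.2759]), array([-0.364 , -0.3528,  0.1205]))
```

```bash
python3 -m creep '[[[0.0,0.0,0.0],[-0.1,-0.1,0.0],0],[[0.05,0.03,-0.06],[-0.2,-0.2,0.05],0],[[0.232,0.116,-0.276],[-0.364,-0.353,0.121],0],[[0.232,0.116,-0.276],[-0.364,-0.353,0.121],0],[[0.232,0.116,-0.276],[-0.364,-0.353,0.121],0],[[0.232,0.116,-0.276],[-0.364,-0.353,0.121],0],[[0.232,0.116,-0.276],[-0.364,-0.353,0.121],0],[[0.232,0.116,-0.276],[-0.364,-0.353,0.121],0],[[0.232,0.116,-0.276],[-0.364,-0.353,0.121],0],[[0.232,0.116,-0.276],[-0.364,-0.353,0.121],0],[[0.232,0.116,-0.276],[-0.364,-0.353,0.121],0],[[0.232,0.116,-0.276],[-0.364,-0.353,0.121],0]]'
python3 - <<'E'
from h import *
s=ctrl.read_state();print(np.round(s["qpos"]))
W=ctrl.camera_info("wrist"); im=ctrl.get_image("wrist"); cv2.imwrite("pics/w14.png",im)
print(W["origin"],proj(W,[[.397,-.3255,.007],[.505,-.3964,.007],[.451,-.361,.007]]))
m=cv2.inRange(cv2.cvtColor(im,cv2.COLOR_BGR2HSV),(105,120,60),(130,255,255))
n,l,st,c=cv2.connectedComponentsWithStats(m)
for i in range(1,n):
    if st[i,4]>80: 
        r=cv2.minAreaRect(np.argwhere(l==i)[:,::-1].astype(np.float32)); print(st[i],r,ray(W,r[0],.009)); print([ray(W,p,.009).round(4).tolist() for p in cv2.boxPoints(r)])
print(rows([.451,-.361,.16],Rm([180,0,147])))
E
```

```text
time: 22.85
tcp_pos: [0.4511, -0.3602, 0.1571]
tool_rot: [179.9, -0.2, 147.0]
force: [-0.6, -0.1, 0.3]
grip_width: 0.0426
grip_force: 0.0
[ -50.   28.   77.    0.   75. -107.]
[ 0.39320471 -0.32289828  0.30080688] [[322.989694   142.89826719]
 [322.67480672 298.59861059]
 [322.77154393 225.28448644]]
[ 157  225   63   78 1917] ((188.8783721923828, 263.770263671875), (22.78453826904297, 88.58070373535156), 35.53767776489258) [ 0.41735382 -0.47148875  0.009     ]
[[0.4218, -0.5128, 0.009], [0.3962, -0.4377, 0.009], [0.4131, -0.4319, 0.009], [0.4399, -0.5075, 0.009]]
[317 239  16  59 849] ((324.5, 268.0), (58.0, 15.0), 90.0) [ 0.48193117 -0.37949984  0.009     ]
[[0.4576, -0.3709, 0.009], [0.4643, -0.3607, 0.009], [0.5073, -0.3884, 0.009], [0.5004, -0.3991, 0.009]]
(array([ 0.0007, -0.001 , -0.0003]), array([-0.0008, -0.001 , -0.0053]))
```

The small pen's cap centre fits the assumed pen axis to about 1 mm. I'll descend and grasp.

```bash
python3 -m creep '[[[0,0,0],[0.004,0,0.08],0],[[0,0,0],[0.004,0,0.16],0],[[0,0,0],[0.004,0,0.23],0],[[0,0,0],[0.004,0,0.28],0],[[0,0,0],[0.004,0,0.302],0],[[0,0,0],[0.004,0,0.302],0],[[0,0,0],[0.004,0,0.302],-1],[[0,0,0],[0.004,0,0.302],-1],[[0,0,0],[0.004,0,0.302],-1],[[0,0,0],[0.004,0,0.302],-1],[[0,0,0],[0.004,0,0.302],-1],[[0,0,0],[0.004,0,0.302],-1]]'
```

```text
time: 24.1
tcp_pos: [0.4499, -0.3595, 0.0084]
tool_rot: [-180.0, -0.0, 147.1]
force: [-0.5, 0.4, 6.2]
grip_width: 0.0094
grip_force: 58.8
```

```bash
python3 -m creep '[[[0,0,0],[0,0,-0.04],-1],[[0,0,0],[0,0,-0.12],-1],[[0,0,0],[0,0,-0.2],-1],[[0,0,0],[0,0,-0.3],-1],[[0,0,0],[0,0,-0.38],-1],[[0,0,0],[0,0,-0.38],-1]]'
python3 - <<'E'
from h import *
s=ctrl.read_state()
im=ctrl.get_image("wrist"); cv2.imwrite("pics/w15.png",im);W=ctrl.camera_info("wrist")
m=cv2.inRange(cv2.cvtColor(im,cv2.COLOR_BGR2HSV),(105,120,60),(130,255,255))
n,l,st,c=cv2.connectedComponentsWithStats(m)
for i in range(1,n):
    if st[i,4]>80: print(st[i],c[i])
Rt=Rm([180,0,147])
print(rows([.38,-.2,.2],Rt)[1],rows([.42,0,.2],Rt)[1],rows([.61,.193,.2],Rt)[1],proj(W,s["tcp_pos"]))
E
```

```text
time: 24.7
tcp_pos: [0.4512, -0.3606, 0.2034]
tool_rot: [-179.8, 0.5, 147.1]
force: [-0.0, -0.1, -0.9]
grip_width: 0.0097
grip_force: 58.7
[ 180  211   55   68 1461] [207.31827515 244.23956194]
[ 311  336   28   82 2086] [324.50623202 377.08628955]
[ 0.2919  0.1917 -0.0012] [ 0.442   0.571  -0.0022] [ 0.3326  1.1015 -0.0026] [[323.50126468 312.0991759 ]]
```

The pen is held: its cap moved with the hand and is now at (324,377). I'll carry it round lid B to above case A.

```bash
python3 -m creep '[[[0,0,0],[0.292,0.192,0],-1],[[0,0,0],[0.292,0.192,0],-1],[[0,0,0],[0.292,0.192,0],-1],[[0,0,0],[0.292,0.192,0],-1],[[0,0,0],[0.442,0.571,0],-1],[[0,0,0],[0.442,0.571,0],-1],[[0,0,0],[0.442,0.571,0],-1],[[0,0,0],[0.442,0.571,0],-1],[[0,0,0],[0.442,0.571,0],-1],[[0,0,0],[0.442,0.571,0],-1]]'
python3 - <<'E'
from h import *
print(rows([.612,.193,.16],Rm([180,0,147])))
E
```

```text
time: 25.75
tcp_pos: [0.419, 0.0017, 0.197]
tool_rot: [180.0, -0.2, 147.3]
force: [-1.0, -0.2, -0.2]
grip_width: 0.0098
grip_force: 58.8
(array([ 0.    , -0.0013,  0.0015]), array([-0.1183,  0.5306,  0.0735]))
```

```bash
python3 -m creep '[[[0,0,0],[-0.118,0.53,0.0],-1],[[0,0,0],[-0.118,0.53,0],-1],[[0,0,0],[-0.118,0.53,0.0],-1],[[0,0,0],[-0.118,0.53,0.0],-1],[[0,0,0],[-0.118,0.53,0.074],-1],[[0,0,0],[-0.118,0.53,0.074],-1],[[0,0,0],[-0.118,0.53,0.074],-1],[[0,0,0],[-0.118,0.53,0.074],-1],[[0,0,0],[-0.118,0.53,0.074],-1]]'
python3 - <<'E'
from h import *
print(rows([.612,.193,.098],Rm([180,0,147])))
cv2.imwrite("pics/w16.png",ctrl.get_image("wrist"))
E
```

```text
time: 26.65
tcp_pos: [0.6128, 0.1893, 0.1612]
tool_rot: [180.0, -0.1, 147.0]
force: [0.5, -0.8, 0.4]
grip_width: 0.0096
grip_force: 58.9
(array([ 0.0002, -0.0008, -0.0001]), array([0.0052, 0.0053, 0.1264]))
```

Lowering gently to just above touch, in small steps.

```bash
python3 -m creep '[[[0,0,0],[0.005,0.005,0.04],-1],[[0,0,0],[0.005,0.005,0.08],-1],[[0,0,0],[0.005,0.005,0.11],-1],[[0,0,0],[0.005,0.005,0.122],-1],[[0,0,0],[0.005,0.005,0.126],-1],[[0,0,0],[0.005,0.005,0.126],-1],[[0,0,0],[0.005,0.005,0.126],-1]]'
```

```text
time: 27.4
tcp_pos: [0.6123, 0.1945, 0.0986]
tool_rot: [179.9, -0.1, 147.1]
force: [-0.3, -0.6, 0.4]
grip_width: 0.0095
grip_force: 58.9
```

```bash
python3 -m creep '[[[0,0,0],[0,0,0.002],-1],[[0,0,0],[0,0,0.003],-1],[[0,0,0],[0,0,0.003],-1]]'
```

```text
time: 27.7
tcp_pos: [0.6119, 0.1947, 0.0961]
tool_rot: [180.0, -0.2, 147.1]
force: [0.6, 0.3, -0.3]
grip_width: 0.0096
grip_force: 58.9
```

```bash
python3 -m creep '[[[0,0,0],[0,0,0.002],-1],[[0,0,0],[0,0,0.002],-1],[[0,0,0],[0,0,0.002],-1]]'
```

```text
time: 28.0
tcp_pos: [0.6119, 0.1947, 0.095]
tool_rot: [180.0, -0.2, 147.1]
force: [1.1, 0.5, -0.4]
grip_width: 0.0093
grip_force: 58.9
```

```bash
python3 -m creep '[[[0,0,0],[0,0,0.001],-1],[[0,0,0],[0,0,0.001],-0.7],[[0,0,0],[0,0,0.001],-0.5],[[0,0,0],[0,0,0.001],-0.3],[[0,0,0],[0,0,0],-0.1],[[0,0,0],[0,0,0],-0.1],[[0,0,0],[0,0,-0.03],-0.1],[[0,0,0],[0,0,-0.1],-0.1],[[0,0,0],[0,0,-0.2],-0.1],[[0,0,0],[0,0,-0.3],-0.1],[[0,0,0],[0,0,-0.3],-0.1]]'
python3 - <<'E'
from h import *
# move-away suggestion and look
im=ctrl.get_image("wrist"); s=ctrl.get_image("side")
cv2.imwrite("pics/f1.png",im);cv2.imwrite("pics/f2.png",s)
W=ctrl.camera_info("wrist")
m=cv2.inRange(cv2.cvtColor(im,cv2.COLOR_BGR2HSV),(105,120,60),(130,255,255))
n,l,st,c=cv2.connectedComponentsWithStats(m)
for i in range(1,n):
    if st[i,4]>80: print(st[i],c[i],ray(W,c[i],.096))
sc=ctrl.get_image("scene")
cv2.imwrite("pics/f3.png",np.hstack([cv2.resize(im[:,80:560],(400,400)),cv2.resize(s[180:380,180:380],(400,400))]))
cv2.imwrite("pics/f3.png",np.vstack([cv2.imread("pics/f3.png"),cv2.resize(sc[130:330,150:550],(800,400))[:200]]))
E
```

```text
time: 29.1
tcp_pos: [0.6142, 0.1947, 0.2529]
tool_rot: [179.5, 0.4, 147.1]
force: [0.1, -0.2, -0.8]
grip_width: 0.0384
grip_force: 0.0
[315 234  14  55 746] [321.48659517 260.46246649] [0.6370429  0.17609921 0.096     ]
```

View pics/f3.png

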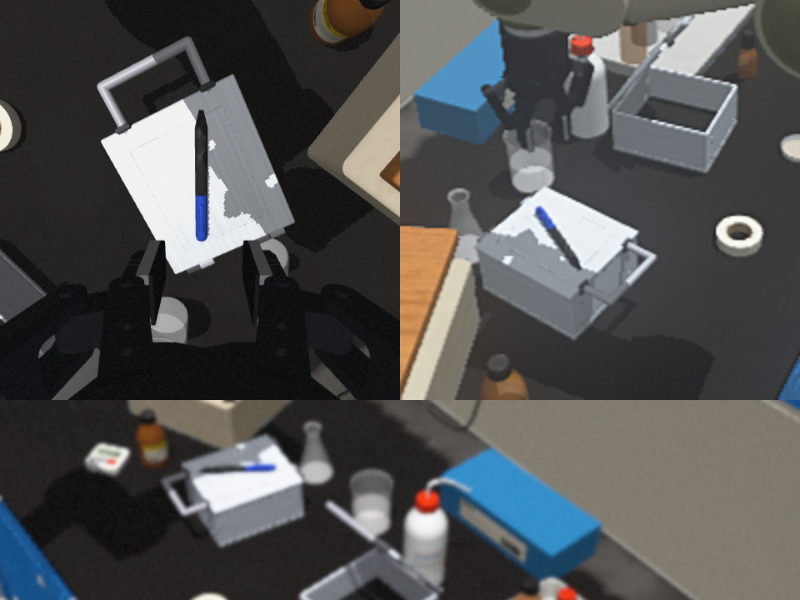

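The final views show the pen flat in the middle of A's shut lid, lid B standing about half open and untouched, and the bystanders in place. I'll hand it in.

```bash
python3 -m creep '[[[0,0,0],[0,0,0],-0.1],[[0,0,0],[0,0,0],-0.1],[[0,0,0],[0,0,0],-0.1],[[0,0,0],[0,0,0],-0.1]]'; python3 -c "
from workcell import ctrl
print(ctrl.job_done())"
```

```text
time: 29.65
tcp_pos: [0.6122, 0.1943, 0.2446]
tool_rot: [180.0, -0.2, 147.1]
force: [-0.3, -0.3, -0.3]
grip_width: 0.0386
grip_force: 0.0
the job is handed in; nothing more can be done
None
```

The job is handed in at about 30 s: the left case's hinge is worn, so its lid was lowered by hand until shut and the marker now lies flat on top, while the right case's lid stands by itself about half open (about 0.95 rad); the judge gave no verdict.

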